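Square up a heat-spreader bar in its screw-down jig

TASK

The heat-spreader bar was clamped askew in the blue jig. Back the red wing knob off by no more than half a turn so that the bar comes free, turn the bar square so its back edge lies flush along the steel fence, still lying on its rests and roughly centred lengthwise, then screw the knob down again until the foot holds the bar as firmly as before. Let go, and leave the other things on the bench where they are.

Things in the scene. Friction and masses are not known exactly. Their poses are not given: they have to be found in the camera images.
- jig: Blue jig fixed to the bench, base 20 mm thick, x -65 to 100 mm, y +-58 mm. Origin on the bench under the screw axis; x to the fence and column, y left, z up. Two rest strips at y +-42 mm carry the bar 24 mm above the bench. Column behind the fence (x 60 to 96, y +-20 mm); its arm, 32 mm wide, runs forward over the bar to a 40 mm boss round the screw, from 78 to 116 mm above the bench.
- fence (a point): Middle of the steel fence's front face, 40 mm beyond the screw axis, 30 mm above the bench (half height of the lying bar); axes as the jig's, x pointing into the fence. The fence is 80 mm long (y +-40 mm), 14 mm thick, its top 41 mm above the bench.
- wing (a joint): Turn of the red wing knob, rad; upright axis, grows anticlockwise from above = slackening, 10 mm rise a turn. Starts at -0.15 to 0.15; at 0 the foot presses the bar with 29 N, 29 N less for each rad, so it comes free at 1.0. Stop at -0.6; half a turn is 3.1. Takes 0.15 to 0.2 N m and stays where left.
- wing_grip (a point): Centre of the red wing knob's bar-shaped grip, on the screw axis, about 154 mm above the bench; rises with the screw. The grip is 56 mm long along this point's x, 12 mm thick along its y, 20 mm high (10 mm below this point to 10 mm above).
- foot: Round black rubber-faced swivel foot, 26 mm across, on the lower end of the screw, sprung (18 N/mm); it does not turn with the knob. Origin at the centre of its underside, on the screw axis; 36 mm above the bench when it rests on the bar.
- bar: Loose aluminium bar, 60 x 260 x 12 mm, 0.45 kg, four small black transistors (5 mm high) on top at y = +-40 and +-68 mm. Origin: centre of its underside, 24 mm above the bench on its rests; y along its length, x across to the back edge (x = +30 mm), z up. Starts turned 10 to 21 degrees anticlockwise from square; square when its y lies along the jig's. Its ends overhang the jig.
- bar_left (a point): Grip spot at the bar's left (+y) end: centre line, half thickness, 105 mm from the bar's middle, 25 mm short of the end; grip across the 60 mm width (x). Axes as the bar's.
- bar_right (a point): The same at the right (-y) end.
- bar_back (a point): Middle of the bar's back edge, half thickness; lies at the fence point when the bar is flush and centred.
- multimeter: Yellow and black multimeter, 150 x 68 x 46 mm; bystander, origin at the centre of its underside.
- driver_red: Red-handled screwdriver, 195 mm long, 25 mm high; bystander.
- bit_case: Black bit case, 62 x 100 x 32 mm; bystander.
- cutters_green: Green-handled cutters lying flat, 50 x 137 x 12 mm; bystander.
- marker_a: White marker pen lying behind the jig, 135 mm long, 16 mm high; bystander.

How it is judged (in metres and radians):
On the way, in this order (a step that is already met when the one before it is completed fails the run):
1. the screw is slackened until the foot no longer presses on the bar, while the bar still lies askew (contact force between foot and bar below 1 N and angle between the y axis of bar and the y axis of jig, either way round above 0.08 rad), for 0.2 s.
2. with the screw still slack, the bar is turned square and brought flush to the fence (contact force between foot and bar below 5 N and angle between the y axis of bar and the y axis of jig, either way round below 0.03 rad and x of bar_back in the frame of fence above -0.0025 m), for 0.2 s.
At the end, for the whole second after the job is handed in: The bar lies flat on its rests, square to the jig within 0.03 rad, its back edge within 2.5 mm of the fence, its middle within 20 mm of the fence's middle lengthwise, and the foot presses on it with more than 15 N; bar at rest and released (contact force between foot and bar above 15 N and angle between the y axis of bar and the y axis of jig, either way round below 0.03 rad and x of bar_back in the frame of fence between -0.0025 and 0.003 m and y of bar_back in the frame of fence between -0.02 and 0.02 m and angle between bar's own z axis and vertical below 0.03 rad and linear speed of bar below 0.01 m/s); the robot touches nothing.
It fails at once if the knob is backed off clearly more than half a turn (value of joint wing above 3.7 rad).
It fails at once if the bar is lifted off its rests (height (world z) of bar above 0.034 m).
It fails at once if another thing on the bench is shifted by more than 3 cm (distance of any of multimeter, driver_red, bit_case, cutters_green, marker_a from where it was at the start of the episode above 0.03 m).
It also fails if it takes over 58 s, if anything falls off the work surface, if the arm or the gripper's body presses on something with over 40 N, if the wrist force passes 120 N, or if a joint passes its speed limit or range.

ROBOT

A 6-joint arm with a two-finger parallel gripper is mounted at the origin on a cart in front of the work surface, level with it; the furniture and walls round the work are solid. World frame = base frame: x ahead of the robot, y to its left, z up, the work surface at z = 0. Lengths are in mm, angles in rad, forces in N, time in s.
With the tool pointing down it reaches from about 350 to 875 mm from the base axis. Payload 4.2 kg.
Tool frame: the origin (TCP) lies between the finger pads; the fingertips stand 14 mm ahead of it and the grasp point (between the pads) lies 5 mm behind it; z points along the fingers, y is the line along which they close (so a half turn about z gives the same grasp; the last joint's range is limited). The gripper opens to 85 mm and grips with 20 to 120 N. Pads are 22 mm wide; open, the fingers measure 114 mm over their backs; the gripper's body (76 mm by 85 mm) begins 54 mm behind the grasp point. The pads swing forward as they close: fully open they stand 13 mm farther back than shut.
Start: joints at [-0.961, 0.385, 0.008, 0, -1.194, -0.259], TCP at [214.795, -586.909, 245.312] pointing down, gripper open.
Joint ranges: [-3.14, 3.14], [-1.21, 2.06], [-1.07, 1.41], [-3.16, 2.05], [-2.99, -0.16], [-3.1, 3.1]. Speed limits (rad/s): [2.79, 2.79, 3.14, 3.14, 3.14, 3.14].

INTERFACE

Orientations are given as a unit quaternion [x, y, z, w].
In Python, from bench import * gives the robot as it stands.
- The arm moves only by the tool carry_out, never from a script. Its argument "motion" is a list of rows, each a list of 7 numbers: the turn, a rotation vector about the tool's x, y, z in rad, then the shift along the tool's x, y, z in mm, then the opening, from -1 (shut) to 1 (fully open), so that 0 is half open. A call has 1 to 5 rows; each row is the pose to reach, as a shift and turn from the pose commanded when the call began, along the tool's axes at that moment; what a row does not reach only later rows make up. A row lasts 1/8 s, in which the tool goes at most 62.5 mm and 10.7 degrees, less where a joint would pass 70% of its speed; a pose out of reach is approached as far as the arm can. A call with a gripper value outside its range is refused whole. The fingers move at their own pace and stop on an object; the grip force is fixed at half the most. Time passes only in rows, so rows that repeat a pose let the fingers close. It gives the time, the measured TCP pose, the force, the opening and the grip force at its end, in the units of the state.
- read_state(): the state, without advancing time (a new reading comes with each control period).
- get_image(name): name is "scene" or "top" or "wrist"; returns a dict with "color" (400x640x3 uint8, blue, green, red), "mtx" (3x3 intrinsics, pixels), "position" and "orientation" of the camera in the world. Camera axes: x right, y down, z forward; pixel columns grow to the right and rows downward; lengths in mm; the calibration is good to about 2 mm. A picture is of the moment at which its call begins. There is no depth.
- job_done(): hands the job in; it is judged then, once.
The state is a dict: "clock": time; "joints": joint angles; "joint_vel": joint speeds; "joint_efforts": joint torques, N m; "position": TCP position; "ee_rot": TCP orientation; "contact_force": force on the tool from outside, world axes, zero at the start; "wrist_torque": the same for the moment, N m; "gripper_width": finger opening in mm; "grasp_force": force on a finger pad.
Only numpy, scipy, OpenCV 4.12 (cv2) and the standard library are available. Lean on these libraries where they do the work, as an engineer would, in place of code of your own. Each camera call takes 0.05 s, during which the arm holds its last target. There are 200 camera calls.

## Working session

There is one attempt and no reset: what is moved stays moved. The work goes in short steps, Python scripts to look and compute and a tool call to move; the robot and the scene stay as the last step left them, time stands still between calls to the robot, and variables do not carry over. Pictures are saved under pics/ and viewed, at most 10 in all, crops included, and the job is handed in when it is done.

Besides the shell and the picture viewer there is one more tool, called after "Emit:" as name(argument=value, ...) on one line, values as JSON. carry_out: Moves the arm, as the interface text tells. Its arguments: {"type":"object","properties":{"motion":{"type":"array"}},"required":["motion"]}

```bash
mkdir -p pics; ls; python3 - <<'E'
from bench import *
import cv2
s=read_state(); print({k:s[k] for k in('clock','position','ee_rot','gripper_width','contact_force')})
ims=[get_image(n) for n in("scene","top")]
for n,i in zip(("scene","top"),ims):
    cv2.imwrite(f"pics/{n}0.png",i["color"]); print(n,i["mtx"],i["position"],i["orientation"])
E
```

```text
pics
{'clock': 0.0, 'position': array([ 214.60268266, -586.40305144,  244.19167071]), 'ee_rot': array([-1.74395568e-01,  9.84675053e-01,  1.08186192e-03, -2.36544560e-04]), 'gripper_width': 85.50845666083987, 'contact_force': array([-0.84944184,  1.75428895,  0.11773714])}
scene [[492.43880932   0.         309.65055003]
 [  0.         492.43880932 196.78194374]
 [  0.           0.           1.        ]] [-291.72953564 -551.8620152  1350.0949614 ] [ 0.83409463 -0.43296458  0.16154039 -0.30121841]
top [[364.60957831   0.         317.02529732]
 [  0.         364.60957831 196.97037611]
 [  0.           0.           1.        ]] [ 353.27397607   31.14323504 1640.70311707] [ 0.71054853 -0.70041026  0.04786792 -0.04748587]
```

View pics/scene0.png

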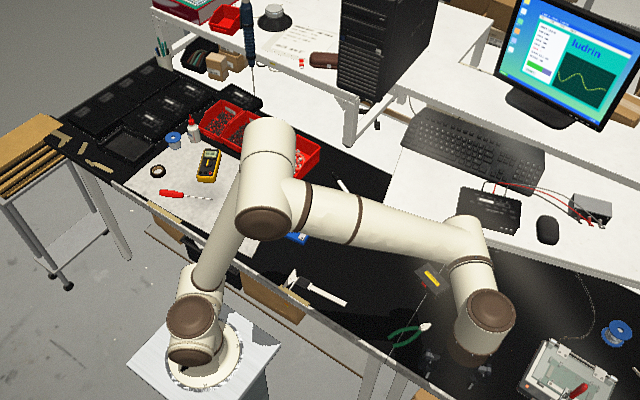

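View pics/top0.png

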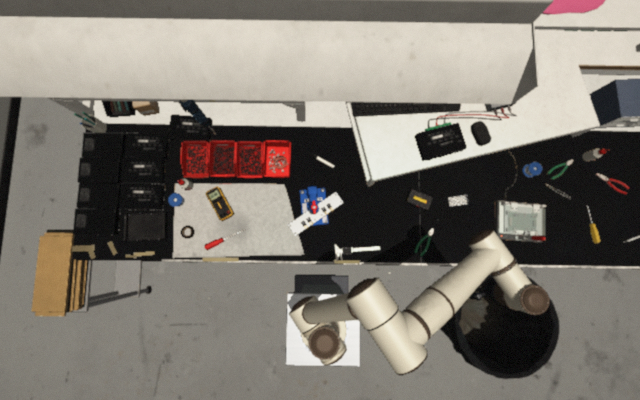

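The scene view has the jig hidden behind the arm. The top view shows the blue jig near (315,205), with the white bar askew and its ends near (292,228) and (342,198). I'll measure from the top view.

```bash
cat > h.py <<'E'
import numpy as np, cv2
from scipy.spatial.transform import Rotation as R
from bench import *
def ray(im,px,z):
    """pixels (n,2) -> world points on plane z"""
    p=np.atleast_2d(np.float64(px)); K=im["mtx"]
    d=np.c_[(p-[K[0,2],K[1,2]])/[K[0,0],K[1,1]],np.ones(len(p))]
    d=R.from_quat(im["orientation"]).apply(d); o=np.array(im["position"])
    return o+d*((z-o[2])/d[:,2])[:,None]
def proj(im,P):
    c=R.from_quat(im["orientation"]).inv().apply(np.atleast_2d(P)-np.array(im["position"]))@im["mtx"].T
    return c[:,:2]/c[:,2:]
def big(mask):
    c=cv2.findContours(mask.astype(np.uint8),cv2.RETR_EXTERNAL,cv2.CHAIN_APPROX_NONE)[0]
    return sorted(c,key=cv2.contourArea)[::-1]
E
python3 - <<'E'
from h import *
im=get_image("top"); c=im["color"]
cv2.imwrite("pics/topc.png",cv2.resize(c[170:250,270:370],None,fx=7,fy=7,interpolation=cv2.INTER_CUBIC))
sub=np.zeros(c.shape[:2],bool); sub[180:240,284:350]=1
h=cv2.cvtColor(c,cv2.COLOR_BGR2HSV)
blue=sub&(abs(h[...,0].astype(int)-110)<15)&(h[...,1]>120)&(h[...,2]>50)
red=sub&((h[...,0]<8)|(h[...,0]>172))&(h[...,1]>120)&(h[...,2]>60)
wh=sub&(h[...,1]<50)&(h[...,2]>140)
for n,m,z in(("blue",blue,20),("red",red,160),("white",wh,36)):
    for k in big(m)[:3]:
        k=k[:,0].astype(np.float32); (q,wd,a)=cv2.minAreaRect(k); print(n,q,wd,a,len(k))
        print(ray(im,cv2.boxPoints((q,wd,a)),z)[:,:2].round(), ray(im,[q],z).round())
E
```

```text
blue (312.0, 198.5) (25.0, 26.0) 90.0 133
[[622. 114.]
 [624.  -3.]
 [511.  -5.]
 [509. 111.]] [[566.  54.  20.]]
blue (320.32318115234375, 221.9085235595703) (5.632008075714111, 15.23955249786377) 83.6598129272461 34
[[470.  51.]
 [478. -17.]
 [454. -20.]
 [445.  48.]] [[462.  16.  20.]]
blue (301.0, 210.0) (6.0, 0.0) -90.0 12
[[500. 102.]
 [500. 102.]
 [527. 103.]
 [527. 103.]] [[514. 103.  20.]]
red (313.5, 207.0) (12.0, 5.0) 90.0 26
[[537.  56.]
 [538.  36.]
 [488.  35.]
 [488.  55.]] [[513.  46. 160.]]
white (313.0, 212.5) (58.0, 53.0) 0.0 268
[[384. 174.]
 [618. 180.]
 [622. -79.]
 [387. -80.]] [[502.  49.  36.]]
white (322.5, 190.5) (1.0, 1.0) 90.0 4
[[603.  10.]
 [603.   6.]
 [598.   6.]
 [598.  10.]] [[601.   8.  36.]]
white (307.25, 199.75003051757812) (1.4142134189605713, 0.7071067094802856) 45.0 3
[[559.  78.]
 [561.  76.]
 [557.  72.]
 [555.  74.]] [[558.  75.  36.]]
```

View pics/topc.png

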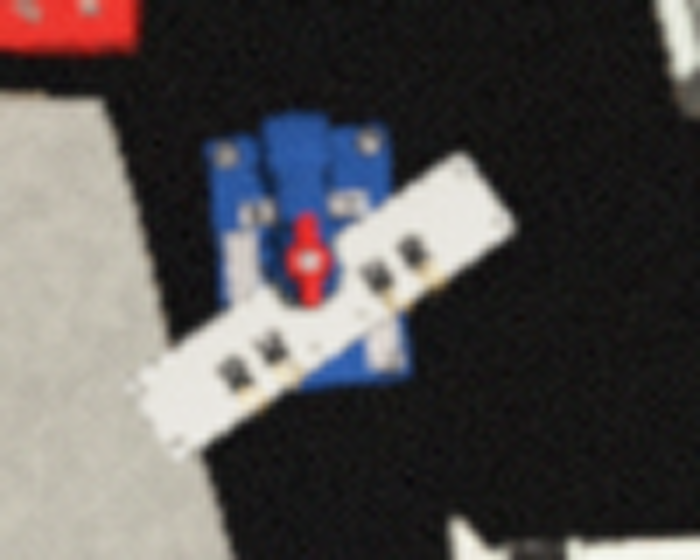

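The crop shows the jig, with back corners near (207,145) and (390,125) and front right corner near (408,378). The red wing runs from (307,215) to (312,305). The bar corners are near (462,152), (518,225), (180,460) and (138,388).

```bash
python3 - <<'E'
from h import *
im=get_image("top")
f=lambda p:(np.float64(p)+.5)/7-.5+[270,170]
J=ray(im,f([(207,145),(390,125),(408,378)]),20)[:,:2]
B=ray(im,f([(462,152),(518,225),(180,460),(138,388)]),36)[:,:2]
W=ray(im,f([(307,215),(312,305),(310,261)]),160)[:,:2]
S=ray(im,f([(227,155),(370,142)]),22)[:,:2]
ang=lambda v:np.degrees(np.arctan2(v[1],v[0]))
print(J.round(),ang(J[1]-J[2]),ang(J[0]-J[1])-90, ang(S[0]-S[1])-90,np.linalg.norm(J[1]-J[2]),np.linalg.norm(J[0]-J[1]))
print(B.round(),B.mean(0),ang(B[3]-B[0])-90,ang(B[2]-B[1])-90,np.linalg.norm(B[3]-B[0]))
print(W.round(),ang(W[0]-W[1]))
im=get_image("wrist");print(im["position"],im["orientation"],im["mtx"][0,0])
s=read_state(); print(R.from_quat(im["orientation"]).as_matrix().round(3), R.from_quat(s["ee_rot"]).as_matrix().round(3))
Rt=R.from_quat(s["ee_rot"]); print(Rt.inv().apply(im["position"]-s["position"]))
E
```

```text
[[602. 113.]
 [617.  -5.]
 [455. -18.]] 4.662288794293371 7.145162025620877 6.085441961157798 162.96225978667715 118.32080039305893
[[598. -50.]
 [552. -86.]
 [400. 125.]
 [445. 152.]] [498.77331153  35.01457601] 37.06317636470936 35.64550850911125 253.5364919835005
[[540.  46.]
 [488.  43.]
 [513.  44.]] 4.048194983076166
[ 142.74946775 -614.20362908  373.79818559] [0.56651352 0.80965307 0.12606293 0.08736406] 355.5816456321677
[[-0.343  0.895  0.284]
 [ 0.939  0.326  0.105]
 [ 0.001  0.303 -0.953]] [[-0.939 -0.344 -0.   ]
 [-0.344  0.939  0.001]
 [ 0.     0.001 -1.   ]]
[  77.03080211   -0.9828428  -128.95893586]
```

```bash
cat >> h.py <<'E'
def plan(x,y,z,yaw):
    """deltas in tool axes from the measured pose to TCP x,y,z, tool-x heading yaw (deg), pointing down"""
    s=read_state(); Rt=R.from_quat(s["ee_rot"])
    a=np.radians(yaw); X=np.array([np.cos(a),np.sin(a),0]); Z=np.array([0,0,-1.])
    T=R.from_matrix(np.c_[X,np.cross(Z,X),Z])
    print("turn",(Rt.inv()*T).as_rotvec().round(3),"shift",Rt.inv().apply(np.array([x,y,z])-s["position"]).round(1),
      "| t",round(s["clock"],2),"F",np.round(s["contact_force"],1),"w",round(s["gripper_width"],1),"q6",round(s["joints"][5],2))
E
python3 -c "
from h import *
plan(513,44,265,-175)"
```

```text
turn [ 0.001 -0.     0.263] shift [-496.8  489.8  -19.7] | t 0.25 F [ 0.6  0.1 -0.8] w 85.1 q6 -0.26
```

Emit:
carry_out(motion=[[0,0,0.05,-44,43,-4,1],[0,0,0.1,-88,86,-8,1],[0,0,0.15,-132,129,-12,1],[0,0,0.2,-176,172,-16,1],[0,0,0.26,-220,215,-20,1]])

```text
clock: 0.88
position: [348.0, -307.6, 265.6]
ee_rot: [-0.044, 0.999, -0.0, 0.0]
contact_force: [1.4, -0.7, 1.0]
gripper_width: 85.6
grasp_force: 0.0
```

```bash
python3 -c "
from h import *
plan(513,44,265,-175)"
```

```text
turn [-0.     0.001  0.001] shift [-195.5  335.6    0.6] | t 0.88 F [ 1.4 -0.7  1. ] w 85.6 q6 -1.11
```

Emit:
carry_out(motion=[[0,0,0,-30,52,0,1],[0,0,0,-60,104,0,1],[0,0,0,-90,156,0,1],[0,0,0,-120,208,0,1],[0,0,0,-150,260,0,1]])

```text
clock: 1.5
position: [473.7, -34.9, 265.6]
ee_rot: [-0.046, 0.999, 0.0, 0.0]
contact_force: [0.8, -0.5, 0.2]
gripper_width: 85.5
grasp_force: 0.0
```

Emit:
carry_out(motion=[[0,0,0,-25,40,0,1],[0,0,0,-45,75,0,1],[0,0,0,-45,75,0,1],[0,0,0,-45,75,0,1]])

```text
clock: 2.0
position: [510.9, 41.7, 265.1]
ee_rot: [-0.045, 0.999, -0.0, -0.0]
contact_force: [-0.2, 0.3, 0.3]
gripper_width: 85.4
grasp_force: 0.0
```

```bash
python3 - <<'E'
from h import *
plan(513,44,265,-175)
im=get_image("wrist"); cv2.imwrite("pics/w1.png",im["color"])
h=cv2.cvtColor(im["color"],cv2.COLOR_BGR2HSV)
red=((h[...,0]<8)|(h[...,0]>172))&(h[...,1]>120)&(h[...,2]>60)
for k in big(red)[:3]:
    (q,wd,a)=cv2.minAreaRect(k[:,0].astype(np.float32)); print(q,wd,a); print(ray(im,cv2.boxPoints((q,wd,a)),164)[:,:2].round(),ray(im,[q],164))
E
```

```text
turn [-0.    -0.001  0.004] shift [-2.3  2.1  0. ] | t 2.0 F [-0.2  0.3  0.3] w 85.4 q6 -1.88
(558.7376098632812, 338.123779296875) (167.86277770996094, 75.52332305908203) 5.710593223571777
[[635. 178.]
 [567. 168.]
 [570. 296.]
 [640. 317.]] [[601.81925575 238.78836943 164.        ]]
(410.9808044433594, 347.0961608886719) (49.4212646484375, 103.35320281982422) 11.309932708740234
[[668. 106.]
 [572. 107.]
 [577. 145.]
 [674. 147.]] [[620.45179377 126.2790554  164.        ]]
(321.5, 207.0) (78.0, 35.0) 90.0
[[486.  31.]
 [484.  54.]
 [540.  61.]
 [542.  36.]] [[511.7113831   45.53573042 164.        ]]
```

View pics/w1.png

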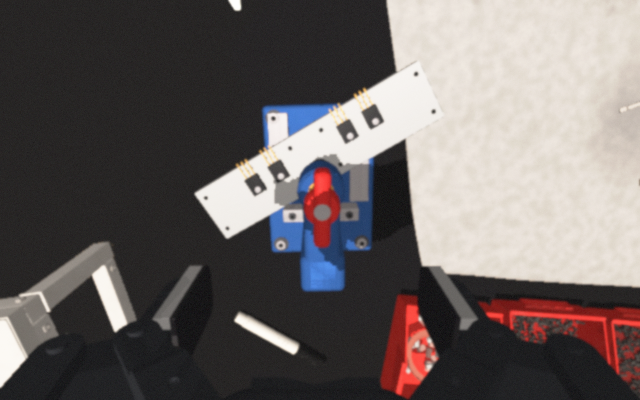

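The wrist view shows the red wing from (322,168) to (321,247). The bar corners are (418,62), (443,114), (228,238) and (195,193). The jig base corners are (263,107), (273,250) and (373,249), and the front-left one is hidden. The marker is behind the jig.

```bash
python3 - <<'E'
from h import *
im=get_image("wrist"); c=im["color"]
h=cv2.cvtColor(c,cv2.COLOR_BGR2HSV)
ang=lambda v:np.degrees(np.arctan2(v[1],v[0]))
def line(p,z):
    P=ray(im,p,z)[:,:2]; v=cv2.fitLine(P.astype(np.float32),cv2.DIST_HUBER,0,.01,.01).ravel(); return (ang(v[:2])+90)%180-90,P.mean(0)
# wing: mid of red run per row
red=((h[...,0]<8)|(h[...,0]>172))&(h[...,1]>120)&(h[...,2]>60)
mid=[(np.flatnonzero(red[r,280:360]).mean()+280,r) for r in list(range(174,187))+list(range(235,246))]
print("wing",line(mid,164))
K=[(418,62),(443,114),(228,238),(195,193)]
B=ray(im,K,36)[:,:2]; print("bar",B.round(1),B.mean(0),[ang(B[0]-B[3])-90,ang(B[1]-B[2])-90])
J=ray(im,[(263,107),(273,250),(373,249)],20)[:,:2]
print("jig",J.round(1),ang(J[1]-J[0]),ang(J[2]-J[1])-90,"screw from corners",J)
x=(J[1]-J[0])/np.linalg.norm(J[1]-J[0]); y=np.array([-x[1],x[0]])
print("origin",J[0]+65*x+58*y, J[1]-100*x+58*y, J[2]-100*x-58*y)
E
```

```text
wing (np.float32(4.771126), array([512.61350888,  45.95110172]))
bar [[403.1 128.3]
 [448.  161.2]
 [599.4 -47. ]
 [551.1 -82.3]] [500.41331018  40.05977581] [np.float64(35.08584290873134), np.float64(36.031881817072446)]
jig [[458.2 -17.3]
 [617.3   1.5]
 [605.7 116.5]] 6.74206175593742 5.7625963519300285 screw from corners [[458.17949884 -17.30124565]
 [617.2539576    1.50410936]
 [605.65149029 116.47474648]]
origin [515.92081755  47.92865634] [511.13629552  47.363043  ] [513.15220596  47.1358512 ]
```

Emit:
carry_out(motion=[[0,0,0,-2,4,40,1],[0,0,0,-2,4,80,1],[0,0,0,-2,4,116,1],[0,0,0,-2,4,116,1],[0,0,0,-2,4,116,0]])

```text
clock: 2.72
position: [514.0, 45.8, 150.9]
ee_rot: [-0.045, 0.999, 0.0, 0.001]
contact_force: [0.4, 0.3, -0.1]
gripper_width: 69.5
grasp_force: 0.0
```

Emit:
carry_out(motion=[[0,0,0,0,0,0,-0.6],[0,0,0,0,0,0,-1],[0,0,0,0,0,0,-1],[0,0,0,0,0,0,-1],[0,0,0,0,0,0,-1]])

```text
clock: 3.35
position: [513.6, 46.6, 150.7]
ee_rot: [-0.046, 0.999, 0.0, 0.001]
contact_force: [-1.0, 2.0, 4.5]
gripper_width: 24.4
grasp_force: 58.6
```

The grip stopped at 24 mm, so it is on the hub below the wing. I'll open slightly, rise 8 mm and regrip.

Emit:
carry_out(motion=[[0,0,0,0,0,0,-0.2],[0,0,0,0,0,-8,-0.2],[0,0,0,0,0,-8,-1],[0,0,0,0,0,-8,-1],[0,0,0,0,0,-8,-1]])

```text
clock: 3.98
position: [513.7, 46.5, 158.8]
ee_rot: [-0.046, 0.999, 0.0, 0.001]
contact_force: [-2.2, 2.0, 6.8]
gripper_width: 24.0
grasp_force: 58.5
```

```bash
python3 - <<'E'
from h import *
plan(513,46,158,-175)
im=get_image("wrist"); cv2.imwrite("pics/w2.png",im["color"][60:330,170:490])
E
```

```text
turn [0.001 0.002 0.004] shift [ 0.7 -0.5  0.8] | t 3.98 F [-2.2  2.   6.8] w 24.0 q6 -1.89
```

View pics/w2.png

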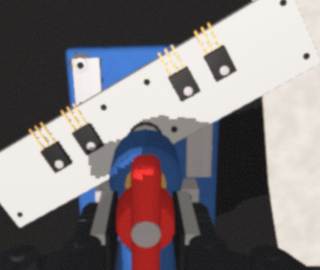

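The pads are on the 24 mm round hub. Friction there (about 0.7 N m) should cover the 0.2 N m needed, so I'll turn anticlockwise and follow the rise.

Emit:
carry_out(motion=[[0,0,-0.17,0,0,-0.3,-1],[0,0,-0.34,0,0,-0.6,-1],[0,0,-0.51,0,0,-0.9,-1],[0,0,-0.68,0,0,-1.1,-1],[0,0,-0.85,0,0,-1.4,-1]])

```text
clock: 4.65
position: [513.8, 46.1, 160.0]
ee_rot: [-0.456, 0.89, -0.0, 0.001]
contact_force: [-0.5, -0.6, 4.5]
gripper_width: 23.9
grasp_force: 58.6
```

Emit:
carry_out(motion=[[0,0,-0.17,0,0,-0.3,-1],[0,0,-0.34,0,0,-0.6,-1],[0,0,-0.51,0,0,-0.9,-1],[0,0,-0.68,0,0,-1.1,-1],[0,0,-0.85,0,0,-1.4,-1]])

```text
clock: 5.28
position: [514.3, 46.1, 161.4]
ee_rot: [0.782, -0.623, 0.001, -0.001]
contact_force: [1.7, -1.1, 3.1]
gripper_width: 23.9
grasp_force: 58.7
```

Emit:
carry_out(motion=[[0,0,0,0,0,0,-1],[0,0,0,0,0,0,0],[0,0,0,0,0,0,0.6],[0,0,0,0,0,0,1],[0,0,0,0,0,-40,1]])

```text
clock: 5.9
position: [510.7, 45.5, 197.4]
ee_rot: [0.78, -0.626, -0.002, 0.004]
contact_force: [1.5, 1.2, 0.5]
gripper_width: 85.5
grasp_force: 0.0
```

Emit:
carry_out(motion=[[0,0,0.17,0,0,-62,1],[0,0,0.34,0,0,-66,1],[0,0,0.51,0,0,-66,1],[0,0,0.51,0,0,-66,1]])

```text
clock: 6.4
position: [512.7, 46.0, 265.9]
ee_rot: [-0.598, 0.801, 0.0, -0.0]
contact_force: [-0.7, -0.1, 0.5]
gripper_width: 85.3
grasp_force: 0.0
```

```bash
python3 - <<'E'
from h import *
plan(513,46,265,-175)
im=get_image("wrist"); cv2.imwrite("pics/w3.png",im["color"])
E
```

```text
turn [ 0.    -0.     1.195] shift [-0.1 -0.3  0.9] | t 6.4 F [-0.7 -0.1  0.5] w 85.3 q6 -0.69
```

View pics/w3.png

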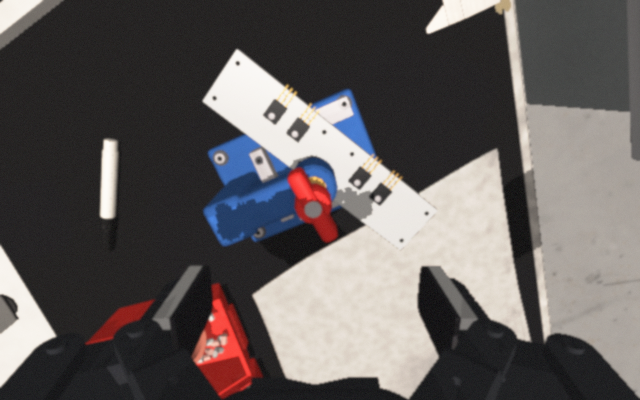

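The wing is now from (296,170) to (331,240), so it has turned. The bar corners are (237,50), (204,100), (402,248) and (436,210), with the left end over the light mat. The jig corners are near (209,152) and (349,90).

```bash
python3 - <<'E'
from h import *
im=get_image("wrist")
ang=lambda v:np.degrees(np.arctan2(v[1],v[0]))
h=cv2.cvtColor(im["color"],cv2.COLOR_BGR2HSV)
red=((h[...,0]<8)|(h[...,0]>172))&(h[...,1]>120)&(h[...,2]>60)
mid=[(np.flatnonzero(red[r,270:360]).mean()+270,r) for r in list(range(175,190))+list(range(222,236))]
P=ray(im,mid,166)[:,:2]; v=cv2.fitLine(P.astype(np.float32),cv2.DIST_HUBER,0,.01,.01).ravel(); print("wing",ang(v[:2]))
wh=((h[...,1]<60)&(h[...,2]>120)).astype(np.uint8)
K=np.float32([(237,50),(204,100),(402,248),(436,210)])
K=cv2.cornerSubPix(cv2.cvtColor(im["color"],cv2.COLOR_BGR2GRAY),K.reshape(-1,1,2),(4,4),(-1,-1),(3,30,.01)).reshape(-1,2); print(K)
B=ray(im,K,36)[:,:2]; c=B.mean(0); a1,a2=ang(B[3]-B[0])-90,ang(B[2]-B[1])-90
print(B.round(1),c,a1,a2,np.linalg.norm(B[3]-B[0]),np.linalg.norm(B[2]-B[1]),np.linalg.norm(B[0]-B[1]))
J=ray(im,[(209,152),(349,90)],20)[:,:2];print("jig",J)
a=np.radians(35.7); print("left",c+105*np.array([-np.sin(a),np.cos(a)]))
E
```

```text
wing -79.84098
[[236.46272   48.345856]
 [201.7143   100.77691 ]
 [402.       248.      ]
 [437.00235  209.87505 ]]
[[551.5 -83. ]
 [600.3 -48.3]
 [446.9 161. ]
 [401.5 127.8]] [500.03725356  39.39248587] 35.431360927443706 36.23974932779055 258.7015826909989 259.43597279147826 59.844044924011484
jig [[617.39467496   1.80609724]
 [458.97174861 -16.72820879]]
left [438.76542637 124.6612562 ]
```

The wing turned 95° (1.67 rad), so the foot is free. I'll take the right end of the bar with the camera facing outward.

```bash
python3 -c "
from h import *
plan(564.2,-49.9,200,-54.3)"
```

```text
turn [ 0.001 -0.    -0.911] shift [ 77.4 -76.6  65.7] | t 6.5 F [ 0.5 -0.5  0.7] w 85.2 q6 -0.69
```

Emit:
carry_out(motion=[[0,0,-0.18,35,-35,0,1],[0,0,-0.36,70,-70,0,1],[0,0,-0.54,77,-77,40,1],[0,0,-0.72,77,-77,66,1],[0,0,-0.91,77,-77,66,1]])

```text
clock: 7.12
position: [563.1, -50.3, 196.8]
ee_rot: [0.89, -0.456, -0.003, 0.002]
contact_force: [0.0, 0.4, 1.1]
gripper_width: 85.1
grasp_force: 0.0
```

Emit:
carry_out(motion=[[0,0,0,0,0,50,1],[0,0,0,0,0,100,1],[0,0,0,0,0,120,1],[0,0,0,0,0,120,1]])

```text
clock: 7.62
position: [563.5, -50.0, 78.0]
ee_rot: [0.889, -0.458, -0.002, 0.002]
contact_force: [-0.2, -1.1, 0.1]
gripper_width: 85.2
grasp_force: 0.0
```

```bash
python3 - <<'E'
from h import *
plan(564.2,-49.9,26,-54.3)
im=get_image("wrist"); cv2.imwrite("pics/w4.png",im["color"])
E
```

```text
turn [ 0.005  0.002 -0.004] shift [ 0.5 -0.9 52. ] | t 7.62 F [-0.2 -1.1  0.1] w 85.2 q6 0.42
```

View pics/w4.png

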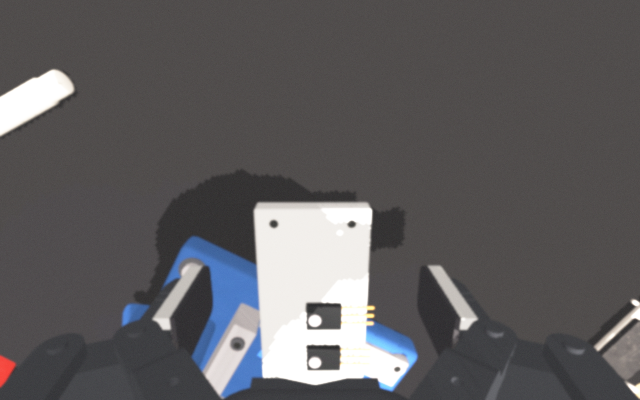

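The bar end sits straight and centred between the fingers, spanning columns 255–370 with the fingers at 210 and 430. I'll descend and grip.

Emit:
carry_out(motion=[[0,0,0,0,-1,25,0.8],[0,0,0,0,-1,50,0.8],[0,0,0,0,-1,50,0.8],[0,0,0,0,-1,50,0.6]])

```text
clock: 8.18
position: [566.9, -49.0, 31.8]
ee_rot: [0.889, -0.458, 0.001, -0.001]
contact_force: [-0.0, 0.1, 0.4]
gripper_width: 68.5
grasp_force: 0.0
```

Emit:
carry_out(motion=[[0,0,0,0,0,0,0],[0,0,0,0,0,0,-0.5],[0,0,0,0,0,0,-1],[0,0,0,0,0,0,-1]])

```text
clock: 8.68
position: [566.6, -49.1, 32.3]
ee_rot: [0.889, -0.458, 0.001, -0.001]
contact_force: [-1.7, -0.2, 5.4]
gripper_width: 58.5
grasp_force: 66.7
```

```bash
python3 -c "
from h import *
plan(564.2,-49.9,28,-54.3)"
```

```text
turn [-0.003 -0.002 -0.005] shift [-0.7  2.4  4.3] | t 8.68 F [-1.7 -0.2  5.4] w 58.5 q6 0.42
```

Emit:
carry_out(motion=[[0,0,0.1,-2,7,0,-1],[0,0,0.21,-4,14,0,-1],[0,0,0.31,-6,22,0,-1],[0,0,0.42,-8,29,0,-1],[0,0,0.51,-10,36,0,-1]])

```text
clock: 9.3
position: [533.0, -62.3, 32.5]
ee_rot: [0.743, -0.669, 0.003, -0.002]
contact_force: [3.0, -2.6, 3.7]
gripper_width: 58.3
grasp_force: 66.4
```

```bash
python3 - <<'E'
from h import *
plan(530.3,-62.4,30,-83.8)
im=get_image("top"); c=im["color"]
cv2.imwrite("pics/t2.png",cv2.resize(c[170:250,270:370],None,fx=7,fy=7,interpolation=cv2.INTER_CUBIC))
E
```

```text
turn [-0.007 -0.001 -0.003] shift [-0.2  2.7  2.5] | t 9.3 F [ 3.  -2.6  3.7] w 58.3 q6 -0.08
```

View pics/t2.png

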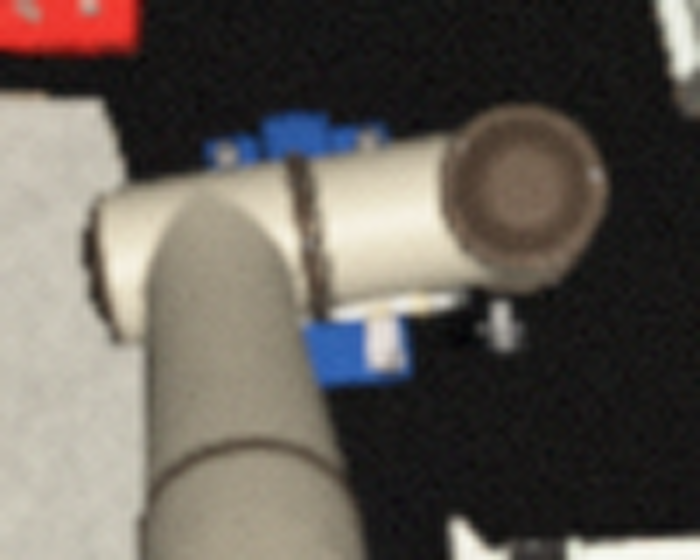

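The arm hides most of it, but the visible front edge near (330–470,300) shows the bar about square. I'll push it gently toward the fence (tool −y).

Emit:
carry_out(motion=[[0,0,0,0,-1,0,-1],[0,0,0,0,-2,0,-1],[0,0,0,0,-3,0,-1],[0,0,0,0,-3,0,-1]])

```text
clock: 9.85
position: [533.0, -62.0, 31.4]
ee_rot: [0.745, -0.667, -0.0, 0.001]
contact_force: [-3.3, -4.3, 9.6]
gripper_width: 58.4
grasp_force: 67.2
```

Emit:
carry_out(motion=[[0,0,0,0,-1,0,-1],[0,0,0,0,-2,0,-1],[0,0,0,0,-2,0,-1]])

```text
clock: 10.22
position: [533.1, -62.0, 31.3]
ee_rot: [0.745, -0.667, -0.001, 0.002]
contact_force: [-7.5, -2.8, 11.1]
gripper_width: 58.6
grasp_force: 67.6
```

Emit:
carry_out(motion=[[0,0,0,0,-1,0,-1],[0,0,0,0,-2,0,-1],[0,0,0,0,-2,0,-1]])

```text
clock: 10.6
position: [533.3, -62.1, 31.2]
ee_rot: [0.745, -0.667, -0.003, 0.004]
contact_force: [-10.7, -2.1, 16.2]
gripper_width: 58.3
grasp_force: 68.0
```

```bash
python3 -c "
from h import *
plan(536,-62,30,-83.8);print(read_state()['wrist_torque'])"
```

```text
turn [ 0.009 -0.001  0.003] shift [ 0.2 -2.7  1.2] | t 10.6 F [-10.7  -2.1  16.2] w 58.3 q6 -0.08
[-0.37048244  2.54088731  0.51724192]
```

Contact came right away at about 11 N, so the bar is against something. I'll unload, release, rise and look.

Emit:
carry_out(motion=[[0,0,0,0,4,0,-1],[0,0,0,0,5,0,-1],[0,0,0,0,5,0,-0.2],[0,0,0,0,5,0,0.6],[0,0,0,0,5,0,1]])

```text
clock: 11.22
position: [532.1, -61.4, 29.9]
ee_rot: [0.744, -0.668, -0.0, 0.0]
contact_force: [0.3, 0.6, 0.2]
gripper_width: 84.1
grasp_force: 0.0
```

Emit:
carry_out(motion=[[0,0,0,0,0,0,1],[0,0,0,0,0,-60,1],[0,0,0,0,0,-120,1],[0,0,0,0,0,-180,1],[0,0,0,0,0,-220,1]])

```text
clock: 11.85
position: [532.8, -61.5, 253.3]
ee_rot: [0.744, -0.668, 0.001, -0.001]
contact_force: [0.6, -0.1, -0.1]
gripper_width: 85.5
grasp_force: 0.0
```

Emit:
carry_out(motion=[[0,0,0,-60,0,0,1],[0,0,0,-100,0,0,1],[0,0,0,-100,0,0,1],[0,0,0,-100,0,0,1]])

```text
clock: 12.35
position: [521.4, 37.8, 249.8]
ee_rot: [0.744, -0.668, -0.0, 0.0]
contact_force: [-0.3, 0.9, 0.4]
gripper_width: 85.2
grasp_force: 0.0
```

```bash
python3 - <<'E'
from h import *
plan(513,46,265,-83.8)
im=get_image("wrist"); cv2.imwrite("pics/w5.png",cv2.resize(im["color"][60:320,130:480],None,fx=2.25,fy=2.25,interpolation=cv2.INTER_CUBIC))
E
```

```text
turn [ 0.001 -0.    -0.   ] shift [ -9.    7.5 -15.2] | t 12.35 F [-0.3  0.9  0.4] w 85.2 q6 -0.27
```

View pics/w5.png

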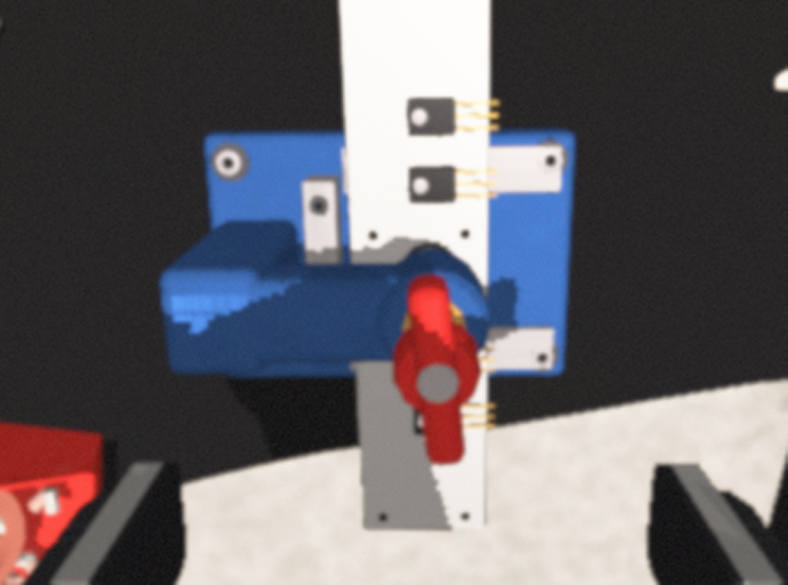

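The bar is close to square. Its back edge runs from (340,0) to (364,528) in the crop and its front edge from (491,0) to (486,528). The fence front top edge is at x≈340 for rows 180–262, which leaves a thin blue gap. The left end is at row 527. Next I'll measure it.

```bash
cat > meas.py <<'E'
from h import *
im=get_image("wrist")
ang=lambda v:np.degrees(np.arctan2(v[1],v[0]))
f=lambda p:(np.float64(p)+.5)/2.25-.5+[130,60]
b=ray(im,f([(340,0),(350,255),(364,528)]),36)[:,:2]; r=ray(im,f([(491,0),(486,528)]),36)[:,:2]
F=ray(im,f([(340,180),(343,262)]),41)[:,:2]
J=ray(im,f([(205,133),(574,131),(563,374)]),20)[:,:2]
S=ray(im,f([(228,163)]),22)[:,:2]
print("bar back",b.round(1),ang(b[2]-b[0])-90,"front",r.round(1),ang(r[1]-r[0])-90)
print("fence",F.round(1),ang(F[1]-F[0])-90)
print("jig",J.round(1),ang(J[0]-J[1]),ang(J[2]-J[1])-90)
a=np.radians(6); x=np.array([np.cos(a),np.sin(a)]);y=np.array([-x[1],x[0]])
print("fence x",F@x,"bar back x",b@x,"front x",r@x,"end y",b[2]@y,r[1]@y,"jig y mid",J[1]@y+58,J[2]@y-58,"jig x0",J@x-[100,-65,-65])
E
python3 meas.py
```

```text
bar back [[563.3 -60.7]
 [550.8  42.9]
 [532.8 179.2]] 7.242276464760792 front [[503.3 -67.1]
 [473.2 172.9]] 7.149897661167472
fence [[557.3  10. ]
 [553.3  45.1]] 6.554101055736098
jig [[619.4  -1.1]
 [458.5 -19.1]
 [444.8  94.6]] 6.4007426811335035 6.883336296752219
fence x [555.29521607 554.95267793] bar back x [553.82164009 552.25690601 548.57875818] front x [493.48604632 488.63182668] end y 122.53052766860915 122.48008671499632 jig y mid -8.963193934431601 -10.460621266060016 jig x0 [515.90554364 519.03446454 517.26902399]
```

The bar is 0.6° off square and may be short of the fence by up to 2 mm on the left side. I'll nudge its front edge with closed fingers at the left end, then at the right.

```bash
python3 -c "
from h import *
plan(454.8,135.4,150,-173.4)"
```

```text
turn [ 0.000e+00 -1.000e-03  1.562e+00] shift [-104.8   55.9   99.8] | t 12.45 F [0.3 1.5 0. ] w 86.0 q6 -0.27
```

Emit:
carry_out(motion=[[0,0,0.18,-50,30,0,0],[0,0,0.36,-105,56,0,-1],[0,0,0.54,-105,56,40,-1],[0,0,0.72,-105,56,80,-1],[0,0,0.9,-105,56,100,-1]])

```text
clock: 13.08
position: [453.8, 135.0, 148.1]
ee_rot: [-0.382, 0.924, -0.0, -0.002]
contact_force: [0.1, -1.4, 0.1]
gripper_width: -0.4
grasp_force: 0.0
```

Emit:
carry_out(motion=[[0,0,0.18,0,0,20,-1],[0,0,0.36,0,0,40,-1],[0,0,0.54,0,0,60,-1],[0,0,0.66,0,0,70,-1],[0,0,0.66,0,0,70,-1]])

```text
clock: 13.7
position: [454.6, 135.2, 79.3]
ee_rot: [-0.065, 0.998, -0.001, -0.001]
contact_force: [0.4, 1.3, -0.3]
gripper_width: -0.4
grasp_force: 0.0
```

```bash
python3 -c "
from h import *
plan(454.8,135.4,34,-173.4)"
```

```text
turn [-0.001 -0.002  0.016] shift [-0.4  0.3 45.3] | t 13.7 F [ 0.4  1.3 -0.3] w -0.4 q6 -2.07
```

Descend 45 mm, then push toward the fence (tool −x).

Emit:
carry_out(motion=[[0,0,0.016,0,0,25,-1],[0,0,0.016,0,0,45,-1],[0,0,0.016,-4,0,45,-1],[0,0,0.016,-8,0,45,-1],[0,0,0.016,-10,0,45,-1]])

```text
clock: 14.32
position: [465.8, 137.9, 36.2]
ee_rot: [-0.058, 0.998, 0.001, 0.001]
contact_force: [-0.5, 0.4, 0.4]
gripper_width: -0.1
grasp_force: 0.0
```

Emit:
carry_out(motion=[[0,0,0,-1,0,0,-1],[0,0,0,-2,0,0,-1],[0,0,0,-2,0,0,-1]])

```text
clock: 14.7
position: [466.4, 137.6, 35.2]
ee_rot: [-0.057, 0.998, -0.0, -0.0]
contact_force: [-0.7, 0.6, 0.8]
gripper_width: 0.1
grasp_force: 0.5
```

Emit:
carry_out(motion=[[0,0,0,-1,0,0,-1],[0,0,0,-2,0,0,-1],[0,0,0,-2,0,0,-1]])

```text
clock: 15.08
position: [468.7, 138.0, 35.1]
ee_rot: [-0.057, 0.998, 0.0, 0.0]
contact_force: [-1.1, 0.2, 0.4]
gripper_width: -0.2
grasp_force: 0.5
```

Emit:
carry_out(motion=[[0,0,0,-1,0,0,-1],[0,0,0,-1,0,0,-1]])

```text
clock: 15.32
position: [469.7, 138.1, 35.0]
ee_rot: [-0.057, 0.998, 0.0, 0.0]
contact_force: [-0.7, 0.3, 0.2]
gripper_width: -0.3
grasp_force: 0.4
```

Emit:
carry_out(motion=[[0,0,0,-1,0,0,-1],[0,0,0,-1,0,0,-1]])

```text
clock: 15.58
position: [470.7, 138.2, 35.1]
ee_rot: [-0.057, 0.998, -0.0, 0.0]
contact_force: [-1.0, -0.1, -0.4]
gripper_width: 0.3
grasp_force: 0.3
```

```bash
python3 - <<'E'
from h import *
plan(470,138,36,-173.4)
im=get_image("wrist"); cv2.imwrite("pics/w6.png",im["color"])
E
```

```text
turn [-0.  0. -0.] shift [ 0.7 -0.1 -0.9] | t 15.57 F [-1.  -0.1 -0.4] w 0.3 q6 -2.07
```

View pics/w6.png

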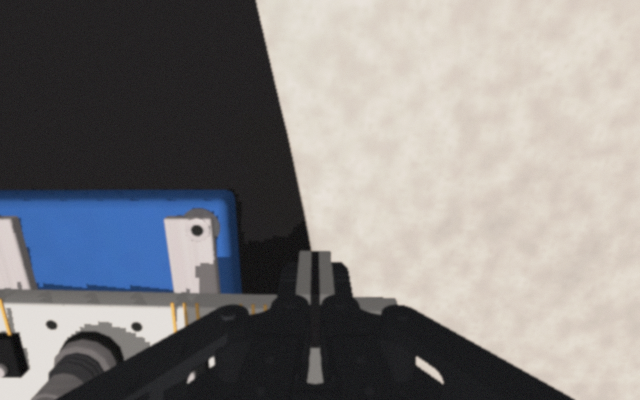

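The finger bars are near (316,290), at or touching the bar's front edge, which runs along row ~300. The jig's front edge is at row ~190. I'll fit both lines numerically.

```bash
cat > edge.py <<'E'
from h import *
im=get_image("wrist"); c=im["color"].astype(int); h=cv2.cvtColor(im["color"],cv2.COLOR_BGR2HSV)
def fit(p,z):
    P=ray(im,p,z)[:,:2].astype(np.float32); v=cv2.fitLine(P,cv2.DIST_HUBER,0,.01,.01).ravel(); n=P.mean(0); return np.degrees(np.arctan2(abs(v[1]),v[0]*np.sign(v[1])))-90,v,n
blue=(abs(h[...,0].astype(int)-110)<15)&(h[...,1]>120)&(h[...,2]>60)
jp=[(x,np.flatnonzero(blue[:,x])[0]) for x in range(10,215,5)]
print("jig rows",jp[0],jp[-1],"front",fit(jp,20)[0])
g=cv2.GaussianBlur(c.sum(2).astype(np.float32)/3,(3,3),0); 
for x in (60,100,140,370,385): print(x,g[280:316:2,x].astype(int))
E
python3 edge.py
```

```text
jig rows (10, np.int64(190)) (210, np.int64(190)) front 6.538124
60 [116 115  99  70  70  90 103 108 109 112 113 124 172 213 222 223 223 223]
100 [116 117 111  83  67  80 101 107 109 110 111 112 146 200 221 223 223 223]
140 [119 119 115  89  68  73  94 102 102 101 101 102 122 178 214 223 223 223]
370 [208 210 212 214 216 218 218 216 181 110  99 100 101 101 102 104  82  36]
385 [205 206 207 208 210 214 217 218 207 144 101 100  98  80  44  30  27  27]
```

```bash
cat >> edge.py <<'E'
def cross(x,r0,r1,t,up):
    col=g[r0:r1,x]; k=np.flatnonzero((col[:-1]<t)!=(col[1:]<t))
    return r0+k[0]+(t-col[k[0]])/(col[k[0]+1]-col[k[0]]) if len(k) else None
T=[(x,cross(x,294,316,165,1)) for x in range(24,160,4)]; T=[t for t in T if t[1]]
Lr=[(x,cross(x,285,310,160,0)) for x in range(352,390,3)]; Lr=[t for t in Lr if t[1]]
a,v,n=fit(T,36); print("top edge",a,n,T[0],T[-1]); 
P=ray(im,Lr,24)[:,:2]; print("left-end lower edge",P[[0,-1]].round(1),Lr[0],Lr[-1])
# overall angle: top-edge mean to lower-edge mean (face vertical)
d=P.mean(0)-n; print("overall",np.degrees(np.arctan2(d[1],d[0]))-90)
j=fit(jp,20); y=j[1][:2]*np.sign(j[1][1]); x=np.array([y[1],-y[0]])
print("front edge x from jig front",(n-j[2])@x,"left",(P.mean(0)-j[2])@x)
s=read_state(); print("tool from jig front",(s["position"][:2]-j[2])@x)
E
python3 edge.py | tail -5
```

```text
left-end lower edge [[479.4 155.2]
 [481.  171.9]] (352, np.float64(290.7476641535759)) (388, np.float64(297.61787712574005))
overall 4.698778263160946
front edge x from jig front 45.066757 left 48.8839056992818
tool from jig front 35.473274580021844
```

```bash
python3 edge.py | grep -E "front|top"
```

```text
jig rows (10, np.int64(190)) (210, np.int64(190)) front 6.5389404
top edge 5.0650024 [491.01648  45.19313] (24, np.float64(302.8866212964058)) (156, np.float64(305.83345925807953))
front edge x from jig front 45.066677 left 48.87746176450544
tool from jig front 35.49362635826493
```

The bar front edge is at the right distance (45 mm) in the middle, but it is now about 1.5° past square. I'll go round to the right end and push there to jig x = −32 mm, which corresponds to square.

Emit:
carry_out(motion=[[0,0,0,45,0,0,-1],[0,0,0,50,-20,-15,-1],[0,0,0,50,-80,-15,-1],[0,0,0,50,-140,-15,-1],[0,0,0,50,-191,-15,-1]])

```text
clock: 16.4
position: [443.3, -59.0, 50.5]
ee_rot: [-0.058, 0.998, -0.0, 0.001]
contact_force: [0.2, 0.4, -0.2]
gripper_width: 0.1
grasp_force: 0.0
```

Emit:
carry_out(motion=[[0,0,0,0,0,15,-1],[0,0,0,-25,0,15,-1],[0,0,0,-36,0,15,-1],[0,0,0,-42,0,15,-1],[0,0,0,-44,0,15,-1]])

```text
clock: 17.02
position: [486.4, -52.0, 35.2]
ee_rot: [-0.057, 0.998, 0.0, -0.0]
contact_force: [0.0, 0.2, 0.0]
gripper_width: -0.2
grasp_force: 0.0
```

Emit:
carry_out(motion=[[0,0,0,-1,0,0,-1],[0,0,0,-2,0,0,-1],[0,0,0,-3,0,0,-1],[0,0,0,-3.5,0,0,-1],[0,0,0,-3.5,0,0,-1]])

```text
clock: 17.65
position: [489.7, -52.0, 35.0]
ee_rot: [-0.057, 0.998, -0.0, -0.0]
contact_force: [-0.4, -0.9, 0.4]
gripper_width: 0.1
grasp_force: 0.6
```

```bash
python3 - <<'E'
from h import *
im=get_image("wrist"); c=im["color"]; h=cv2.cvtColor(c,cv2.COLOR_BGR2HSV); g=c.mean(2)
blue=(abs(h[...,0].astype(int)-110)<15)&(h[...,1]>120)&(h[...,2]>60)
jp=[(x,np.flatnonzero(blue[:,x])[0]) for x in range(300,640,10) if blue[:,x].any()]; print(jp)
for x in range(240,640,40): print(x,g[276:324:3,x].astype(int))
plan(470,-40,36,-173.4)
E
```

```text
[(390, np.int64(256)), (400, np.int64(197)), (410, np.int64(196)), (420, np.int64(196)), (430, np.int64(196)), (440, np.int64(196)), (450, np.int64(196)), (460, np.int64(196)), (470, np.int64(196)), (480, np.int64(196)), (490, np.int64(196)), (500, np.int64(196)), (510, np.int64(196)), (520, np.int64(196)), (530, np.int64(196)), (540, np.int64(196)), (550, np.int64(196)), (560, np.int64(196)), (570, np.int64(196)), (580, np.int64(196)), (590, np.int64(196)), (600, np.int64(196)), (610, np.int64(196)), (620, np.int64(196)), (630, np.int64(196))]
240 [ 55  58  57  55  70  83  82  94 130 175  93  71  75  74  71  69]
280 [64 71 69 70 67 72 70 71 69 71 68 71 67 72 69 68]
320 [193 186 183 185 184 178 203 220 216 181  77  69  71  68  68  69]
360 [ 56  55  57  57  53  57  75 205 216 214 189 105  71  70  69  70]
400 [133 136 136 134 136 138 141 202 216 204  78  70  71  71  80  72]
440 [237 237 236 237 237 237 237 223 216 219 212 212 221 216 211 208]
480 [146 147 147 148 148 147 146 187 217 218 219 222 243 246 246 246]
520 [149 150 149 148 148 147 146 178 217 218 219 221 241 246 246 246]
560 [151 149 151 150 149 149 148 174 216 217 218 221 239 246 247 247]
600 [184 189 204 220 228 234 237 234 216 217 219 221 237 246 246 246]
turn [-0.    -0.001 -0.001] shift [18.2 14.2 -1. ] | t 17.7 F [-2.3 -0.5  0.6] w -0.1 q6 -1.68
```

```bash
cat > er.py <<'E'
from h import *
im=get_image("wrist"); c=im["color"]; h=cv2.cvtColor(c,cv2.COLOR_BGR2HSV); g=cv2.GaussianBlur(c,(3,3),0).astype(float).mean(2)
hb=c[...,1].astype(float)
def fit(p,z):
    P=ray(im,p,z)[:,:2].astype(np.float32); v=cv2.fitLine(P,cv2.DIST_HUBER,0,.01,.01).ravel()[:2]; v=v*np.sign(v[1]); return np.degrees(np.arctan2(v[1],v[0]))-90,v,P.mean(0)
def cr(img,x,r0,r1,t):
    k=img[r0:r1,x]; i=np.flatnonzero((k[:-1]<t)&(k[1:]>=t)); return None if not len(i) else (x,r0+i[0]+(t-k[i[0]])/(k[i[0]+1]-k[i[0]]))
jp=[q for q in (cr(g,x,185,210,70) for x in range(410,636,5)) if q]
top=[q for q in (cr(g,x,303,324,232) for x in range(470,636,5)) if q]
low=[q for q in (cr(g,x,288,303,185) for x in range(475,590,5)) if q]
j=fit(jp,20); x=np.array([j[1][1],-j[1][0]])
print("jig",j[0],len(jp),"rows",jp[0],jp[-1])
for n,p,z in(("top",top,36),("low",low,24)):
    f=fit(p,z); print(n,f[0],len(p),p[0],p[-1],"mean",f[2],"x from jig front",(f[2]-j[2])@x)
E
python3 er.py
```

```text
Traceback (most recent call last):
  File "er.py", line 11, in <module>
    j=fit(jp,20); x=np.array([j[1][1],-j[1][0]])
  File "er.py", line 5, in fit
    P=ray(im,p,z)[:,:2].astype(np.float32); v=cv2.fitLine(P,cv2.DIST_HUBER,0,.01,.01).ravel()[:2]; v=v*np.sign(v[1]); return np.degrees(np.arctan2(v[1],v[0]))-90,v,P.mean(0)
      ~~~^^^^^^^^
  File "h.py", line 7, in ray
    d=np.c_[(p-[K[0,2],K[1,2]])/[K[0,0],K[1,1]],np.ones(len(p))]
             ~^~~~~~~~~~~~~~~~
ValueError: operands could not be broadcast together with shapes (1,0) (2,)
```

```bash
sed -i 's/cr(g,x,185,210,70)/cr(c[...,0].astype(float),x,185,210,90)/' er.py; python3 er.py
```

```text
jig 6.639885 46 rows (410, np.float64(194.04347826086956)) (635, np.float64(193.66666666666666))
top 5.9118805 34 (470, np.float64(310.30434782608694)) (635, np.float64(319.15384615384613)) mean [491.2353    47.830837] x from jig front 46.817787
low 6.0634003 23 (475, np.float64(296.59016393442624)) (585, np.float64(297.51724137931035)) mean [492.4785   45.60078] x from jig front 47.794785
```

Emit:
carry_out(motion=[[0,0,0,-0.5,0,0,-1],[0,0,0,-1,0,0,-1],[0,0,0,-1.5,0,0,-1],[0,0,0,-1.5,0,0,-1]])

```text
clock: 18.3
position: [491.6, -51.6, 35.1]
ee_rot: [-0.057, 0.998, 0.0, 0.0]
contact_force: [-0.8, 0.3, -0.4]
gripper_width: 0.1
grasp_force: 0.4
```

```bash
sed -i 's/range(470,636,5)/range(470,620,5)/' er.py; python3 er.py;  python3 -c "
from h import *
plan(513,46,265,-80)"
```

```text
jig 6.702385 46 rows (410, np.float64(190.0)) (635, np.float64(189.75))
top 6.787117 30 (470, np.float64(308.2608695652174)) (615, np.float64(307.76)) mean [492.04922  43.54908] x from jig front 46.9738
low 6.6861954 23 (475, np.float64(294.53846153846155)) (585, np.float64(294.22033898305085)) mean [492.8632    45.534122] x from jig front 48.01388
turn [-0.    0.   -1.63] shift [ -32.5   94.6 -229.9] | t 18.35 F [ 0.1  0.  -1.1] w 0.2 q6 -1.68
```

The bar is now square within 0.1°. I'll retreat, rise to the earlier viewpoint and measure the fence gap numerically.

Emit:
carry_out(motion=[[0,0,0,20,0,0,-1],[0,0,0,20,0,-60,-1],[0,0,0,20,0,-120,-1],[0,0,0,20,0,-180,0],[0,0,0,20,0,-215,1]])

```text
clock: 18.98
position: [473.0, -53.7, 254.2]
ee_rot: [-0.058, 0.998, 0.0, 0.004]
contact_force: [0.7, 0.4, -0.3]
gripper_width: 35.8
grasp_force: 0.0
```

Emit:
carry_out(motion=[[0,0,-0.18,-20,30,0,1],[0,0,-0.36,-40,70,0,1],[0,0,-0.54,-60,90,0,1],[0,0,-0.72,-60,90,0,1],[0,0,-0.9,-60,90,0,1]])

```text
clock: 19.6
position: [521.5, 43.1, 250.2]
ee_rot: [-0.489, 0.872, -0.0, 0.001]
contact_force: [0.4, -0.5, -0.7]
gripper_width: 85.5
grasp_force: 0.0
```

Emit:
carry_out(motion=[[0,0,-0.18,0,0,0,1],[0,0,-0.36,0,0,0,1],[0,0,-0.54,0,0,0,1],[0,0,-0.67,0,0,0,1],[0,0,-0.67,0,0,0,1]])

```text
clock: 20.23
position: [521.2, 42.5, 250.3]
ee_rot: [0.746, -0.666, 0.0, -0.001]
contact_force: [0.3, -1.2, -1.0]
gripper_width: 85.4
grasp_force: 0.0
```

```bash
python3 - <<'E'
from h import *
plan(521.4,37.8,249.8,-84)
im=get_image("wrist"); c=im["color"]; np.save("w7.npy",c)
a=np.radians(6.65); x=np.array([np.cos(a),np.sin(a),0]);y=np.array([-x[1],x[0],0])
o=np.array([515,46.5,0])
# image columns along jig x at z=36 for several jig y
for yy in(-110,-36,-32,-28,-24,-20):
    P=np.array([o+x*t+y*yy+[0,0,38.5] for t in range(22,62)]); q=proj(im,P)
    v=cv2.remap(c,q[:,0].astype(np.float32).reshape(1,-1),q[:,1].astype(np.float32).reshape(1,-1),cv2.INTER_LINEAR)[0]
    print(yy,q[0].round(),[int(k.mean()) for k in v],)
    print("  B-R",[int(k[0])-int(k[2]) for k in v])
E
```

```text
turn [-0.001  0.     0.008] shift [4.7 0.4 0.5] | t 20.23 F [ 0.3 -1.2 -1. ] w 85.4 q6 -0.28
-110 [297.  55.] [252, 252, 252, 252, 252, 252, 252, 252, 251, 251, 251, 251, 251, 248, 229, 158, 72, 39, 38, 38, 38, 37, 39, 36, 37, 38, 38, 37, 37, 38, 35, 37, 39, 35, 41, 38, 39, 38, 38, 38]
  B-R [-2, -2, -2, -2, -2, -2, -2, -2, -3, -3, -3, -3, -3, -5, -9, -8, -4, -2, -2, -2, -3, -2, -2, -3, -3, -2, -3, -2, -1, -3, -4, -3, -4, -4, -5, -3, -4, -2, -3, -5]
-36 [299. 139.] [248, 249, 248, 249, 249, 248, 249, 249, 248, 248, 249, 248, 249, 245, 226, 171, 127, 118, 145, 194, 225, 232, 231, 229, 227, 225, 224, 223, 222, 224, 226, 221, 194, 155, 132, 127, 128, 127, 129, 130]
  B-R [-4, -4, -5, -4, -4, -4, -4, -4, -5, -4, -4, -4, -4, -5, 1, 38, 61, 28, -3, -11, -10, -10, -10, -10, -10, -9, -9, -9, -10, -9, -10, -7, 15, 74, 118, 126, 128, 128, 128, 128]
-32 [299. 143.] [248, 248, 248, 248, 248, 248, 248, 249, 248, 248, 247, 248, 247, 244, 227, 172, 128, 121, 150, 197, 223, 215, 178, 134, 112, 103, 104, 114, 136, 173, 207, 213, 184, 151, 132, 128, 129, 128, 128, 127]
  B-R [-5, -4, -4, -4, -4, -4, -
[... 616 characters left out ...]
 243, 224, 174, 131, 119, 149, 199, 226, 232, 230, 228, 224, 221, 220, 221, 220, 223, 224, 214, 184, 146, 129, 125, 124, 123, 119, 115]
  B-R [-4, -4, -4, -4, -4, -4, -4, -4, -4, -4, -5, -4, -4, -5, 1, 33, 58, 29, -3, -13, -10, -8, -9, -9, -9, -11, -10, -10, -9, -9, -8, -4, 18, 67, 110, 123, 124, 121, 118, 115]
-20 [299. 156.] [247, 248, 246, 243, 238, 237, 239, 244, 247, 248, 247, 247, 246, 242, 222, 176, 133, 119, 146, 194, 223, 231, 230, 228, 226, 226, 225, 224, 224, 224, 224, 216, 187, 148, 126, 114, 96, 75, 65, 63]
  B-R [-5, -4, -5, -6, -7, -8, -7, -6, -5, -4, -5, -5, -5, -5, 5, 38, 60, 31, -2, -12, -10, -9, -8, -8, -10, -10, -9, -9, -10, -10, -10, -4, 18, 68, 109, 113, 95, 76, 64, 61]
```

The gap is parallel but still about 3 mm, since blue shows between the bar edge and the fence. I need about 3 mm more at each end, so I'll push left first, then right, by position.

```bash
python3 -c "
from h import *
plan(457.2,137.8,150,-173.4)"
```

```text
turn [-0.000e+00  1.000e-03  1.568e+00] shift [-101.8   53.   100.3] | t 20.27 F [-0.3 -0.7  0.5] w 85.3 q6 -0.28
```

Emit:
carry_out(motion=[[0,0,0.18,-50,30,0,0],[0,0,0.36,-95,54,0,-1],[0,0,0.54,-103,54,40,-1],[0,0,0.72,-103,54,80,-1],[0,0,0.9,-103,54,100,-1]])

```text
clock: 20.9
position: [454.6, 138.4, 148.3]
ee_rot: [-0.381, 0.925, -0.0, -0.001]
contact_force: [-0.0, 0.1, 0.6]
gripper_width: -0.1
grasp_force: 0.0
```

Emit:
carry_out(motion=[[0,0,0.18,0,0,20,-1],[0,0,0.36,0,0,40,-1],[0,0,0.54,0,0,60,-1],[0,0,0.67,0,0,70,-1],[0,0,0.67,0,0,70,-1]])

```text
clock: 21.52
position: [455.4, 138.4, 79.6]
ee_rot: [-0.06, 0.998, -0.0, -0.001]
contact_force: [0.9, 1.0, 0.3]
gripper_width: -0.1
grasp_force: 0.0
```

```bash
cat >> h.py <<'E'
X=np.array([.9933,.1158]);Y=np.array([-.1158,.9933])
def jig():
    p=np.mean([read_state()["position"] for _ in range(3)],0); print("jig x,y (abs)",(p[:2]@X).round(1),(p[:2]@Y).round(1),"z",p[2].round(1))
E
python3 -c "
from h import *
plan(457.2,137.8,35,-173.4);jig()"
```

```text
turn [-0.001 -0.001  0.004] shift [-1.8 -0.8 44.6] | t 21.52 F [0.9 1.  0.3] w -0.1 q6 -2.09
jig x,y (abs) 468.4 84.7 z 79.6
```

Push to 486.5, which is 18 mm.

Emit:
carry_out(motion=[[0,0,0,0,0,25,-1],[0,0,0,0,0,44.5,-1],[0,0,0,-6,0,44.5,-1],[0,0,0,-10,0,44.5,-1],[0,0,0,-12,0,44.5,-1]])

```text
clock: 22.15
position: [468.6, 140.5, 36.6]
ee_rot: [-0.06, 0.998, 0.001, 0.001]
contact_force: [0.1, -0.6, 0.4]
gripper_width: 0.1
grasp_force: 0.1
```

Emit:
carry_out(motion=[[0,0,0,-2,0,0,-1],[0,0,0,-4,0,0,-1],[0,0,0,-6,0,0,-1],[0,0,0,-6,0,0,-1],[0,0,0,-6,0,0,-1]])

```text
clock: 22.78
position: [473.7, 140.7, 35.6]
ee_rot: [-0.06, 0.998, 0.0, 0.0]
contact_force: [0.2, 0.4, -0.0]
gripper_width: -0.6
grasp_force: 0.1
```

```bash
python3 -c "
from h import *
jig()"; python3 edge.py|grep -E "front|top"
```

```text
jig x,y (abs) 486.8 84.9 z 35.6
jig rows (10, np.int64(182)) (210, np.int64(183)) front 6.808342
top edge 4.4391327 [493.05502   47.636234] (24, np.float64(298.57552313804626)) (156, np.float64(303.2534883618355))
front edge x from jig front 47.08581 left 52.66901049189875
tool from jig front 38.83611959501871
```

Emit:
carry_out(motion=[[0,0,0,45,0,0,-1],[0,0,0,50,-20,-15,-1],[0,0,0,50,-80,-15,-1],[0,0,0,50,-140,-15,-1],[0,0,0,50,-193,-15,-1]])

```text
clock: 23.45
position: [447.2, -58.6, 50.9]
ee_rot: [-0.06, 0.998, 0.0, 0.001]
contact_force: [1.7, -0.0, 0.0]
gripper_width: 0.2
grasp_force: 0.0
```

Emit:
carry_out(motion=[[0,0,0,0,0,15,-1],[0,0,0,-25,0,15,-1],[0,0,0,-38,0,15,-1],[0,0,0,-42,0,15,-1],[0,0,0,-44,0,15,-1]])

```text
clock: 24.08
position: [489.4, -51.7, 35.4]
ee_rot: [-0.06, 0.998, -0.0, -0.001]
contact_force: [-2.1, 0.4, 0.2]
gripper_width: -0.0
grasp_force: 0.6
```

Emit:
carry_out(motion=[[0,0,0,-1,0,0,-1],[0,0,0,-2,0,0,-1],[0,0,0,-3,0,0,-1],[0,0,0,-4,0,0,-1],[0,0,0,-4.5,0,0,-1]])

```text
clock: 24.7
position: [494.9, -51.2, 35.6]
ee_rot: [-0.06, 0.998, -0.0, -0.0]
contact_force: [-1.8, -0.5, -0.9]
gripper_width: -0.1
grasp_force: 0.7
```

```bash
python3 -c "
from h import *
jig();plan(513,46,0,-173.4)"; python3 er.py
```

```text
jig x,y (abs) 485.6 -108.2 z 35.6
turn [-0.    -0.     0.004] shift [-29.6  94.4  35.6] | t 24.7 F [-1.8 -0.5 -0.9] w -0.1 q6 -1.68Traceback (most recent call last):
  File "er.py", line 11, in <module>
    j=fit(jp,20); x=np.array([j[1][1],-j[1][0]])
  File "er.py", line 5, in fit
    P=ray(im,p,z)[:,:2].astype(np.float32); v=cv2.fitLine(P,cv2.DIST_HUBER,0,.01,.01).ravel()[:2]; v=v*np.sign(v[1]); return np.degrees(np.arctan2(v[1],v[0]))-90,v,P.mean(0)
      ~~~^^^^^^^^
  File "h.py", line 7, in ray
    d=np.c_[(p-[K[0,2],K[1,2]])/[K[0,0],K[1,1]],np.ones(len(p))]
             ~^~~~~~~~~~~~~~~~
ValueError: operands could not be broadcast together with shapes (1,0) (2,)
```

Jig edge rows have shifted, so I'll widen the search window.

```bash
sed -i 's/x,185,210,90/x,165,210,90/; s/x,303,324,232/x,300,324,232/; s/x,288,303,185/x,284,300,185/' er.py; python3 er.py
```

```text
jig 6.635826 46 rows (410, np.float64(183.0)) (635, np.float64(183.7))
top 7.193489 30 (470, np.float64(307.04545454545456)) (615, np.float64(306.2173913043478)) mean [494.58527  44.19254] x from jig front 49.441177
low 7.069977 23 (475, np.float64(293.5692307692308)) (585, np.float64(292.8448275862069)) mean [495.4592   46.18867] x from jig front 50.53992
```

Emit:
carry_out(motion=[[0,0,0,20,0,0,-1],[0,0,0,20,0,-60,-1],[0,0,0,20,0,-120,-1],[0,0,0,20,0,-180,0],[0,0,0,20,0,-215,1]])

```text
clock: 25.42
position: [476.5, -53.3, 254.6]
ee_rot: [-0.06, 0.998, 0.0, 0.004]
contact_force: [0.0, -0.0, -0.9]
gripper_width: 36.1
grasp_force: 0.0
```

Emit:
carry_out(motion=[[0,0,-0.18,-20,30,0,1],[0,0,-0.36,-40,70,0,1],[0,0,-0.54,-50,94,0,1],[0,0,-0.72,-50,94,0,1],[0,0,-0.9,-50,94,0,1]])

```text
clock: 26.05
position: [514.0, 46.6, 250.7]
ee_rot: [-0.491, 0.871, -0.0, 0.001]
contact_force: [-1.5, -0.7, -0.1]
gripper_width: 85.5
grasp_force: 0.0
```

Emit:
carry_out(motion=[[0,0,-0.18,0,0,0,1],[0,0,-0.36,0,0,0,1],[0,0,-0.54,0,0,0,1],[0,0,-0.67,0,0,0,1],[0,0,-0.67,0,0,0,1]])

```text
clock: 26.68
position: [513.8, 46.0, 250.8]
ee_rot: [0.747, -0.664, 0.0, -0.001]
contact_force: [-0.7, 1.2, 0.0]
gripper_width: 85.6
grasp_force: 0.0
```

```bash
cat > gap.py <<'E'
from h import *
plan(513.5,46.3,158.5,-78)
im=get_image("wrist"); c=im["color"]; g=c.mean(2).astype(np.float32)
a=np.radians(6.65); x=np.array([np.cos(a),np.sin(a),0]);y=np.array([-x[1],x[0],0]); o=np.array([515,46.5,0])
def scan(im1,yy,z,t):
    q=proj(im,np.array([o+x*k+y*yy+[0,0,z] for k in t])).astype(np.float32)
    return cv2.remap(im1,q[:,:1].copy(),q[:,1:].copy(),cv2.INTER_LINEAR).reshape(len(t),-1)
t=np.arange(25,50,.5)
for yy in(-110,-100,-90,-36,-28,-24,-20,110):
    v=scan(g,yy,36,t).ravel(); br=(scan(c,yy,36,t).astype(int)@[1,0,-1])
    k=np.flatnonzero((v[:-1]>180)&(v[1:]<=180)); 
    w=scan(g,yy,41,t).ravel(); u=np.flatnonzero((w[:-1]<170)&(w[1:]>=170))
    print(yy,"bar edge z36",t[k],"fence edge z41",t[u],"min",v.min().round(),"max blue",br.max(), "dark t",t[v[20:45].argmin()+20] if 0 else "")
h=cv2.cvtColor(c,cv2.COLOR_BGR2HSV)
E
python3 gap.py
```

```text
turn [-0.001  0.    -0.092] shift [-0.3  0.4 92.3] | t 26.68 F [-0.7  1.2  0. ] w 85.6 q6 -0.29
-110 bar edge z36 [40.] fence edge z41 [] min 37.0 max blue -1 dark t 
-100 bar edge z36 [40.] fence edge z41 [] min 36.0 max blue 0 dark t 
-90 bar edge z36 [40.] fence edge z41 [] min 36.0 max blue 0 dark t 
-36 bar edge z36 [40.] fence edge z41 [] min 174.0 max blue -4 dark t 
-28 bar edge z36 [39.5 44. ] fence edge z41 [] min 77.0 max blue -1 dark t 
-24 bar edge z36 [] fence edge z41 [] min 184.0 max blue -5 dark t 
-20 bar edge z36 [] fence edge z41 [] min 183.0 max blue -5 dark t 
110 bar edge z36 [] fence edge z41 [36.5] min 135.0 max blue -6 dark t
```

The gap has closed: no blue shows and the bar edge meets the fence at 40 mm. Now I'll regrip the hub and tighten.

Emit:
carry_out(motion=[[0,0,0,0,0.4,45,1],[0,0,0,0,0.4,90,1],[0,0,0,0,0.4,91,1],[0,0,0,0,0.4,91,0.3],[0,0,0,0,0.4,91,-0.3]])

```text
clock: 27.35
position: [514.5, 46.1, 161.7]
ee_rot: [0.748, -0.664, 0.001, -0.002]
contact_force: [-0.4, -0.0, 0.1]
gripper_width: 51.4
grasp_force: 0.0
```

Emit:
carry_out(motion=[[0,0,0,0,0,0,-1],[0,0,0,0,0,0,-1],[0,0,0,0,0,0,-1],[0,0,0,0,0,0,-1]])

```text
clock: 27.85
position: [514.3, 46.0, 161.2]
ee_rot: [0.748, -0.664, 0.001, -0.001]
contact_force: [-0.4, -0.7, 6.7]
gripper_width: 24.3
grasp_force: 58.8
```

Emit:
carry_out(motion=[[0,0,0.17,0,0,0.3,-1],[0,0,0.34,0,0,0.6,-1],[0,0,0.51,0,0,0.9,-1],[0,0,0.68,0,0,1.1,-1],[0,0,0.85,0,0,1.4,-1]])

```text
clock: 28.48
position: [513.9, 46.1, 159.9]
ee_rot: [-0.406, 0.914, -0.0, 0.001]
contact_force: [-1.9, 1.4, 8.1]
gripper_width: 24.3
grasp_force: 59.1
```

Emit:
carry_out(motion=[[0,0,0.17,0,0,0.3,-1],[0,0,0.34,0,0,0.6,-1],[0,0,0.51,0,0,0.9,-1],[0,0,0.68,0,0,1.1,-1],[0,0,0.85,0,0,1.4,-1]])

```text
clock: 29.1
position: [513.8, 46.5, 158.6]
ee_rot: [0.007, 1.0, 0.001, 0.001]
contact_force: [-3.5, 3.0, 8.8]
gripper_width: 24.3
grasp_force: 59.2
```

Emit:
carry_out(motion=[[0,0,0.03,0,0,0,-1],[0,0,0.03,0,0,0,-1],[0,0,0.03,0,0,0,-0.2],[0,0,0.03,0,0,0,0.6],[0,0,0.03,0,0,0,1]])

```text
clock: 29.72
position: [512.8, 45.5, 156.4]
ee_rot: [0.02, 1.0, -0.0, -0.0]
contact_force: [-0.6, 0.6, -0.0]
gripper_width: 69.5
grasp_force: 0.0
```

Emit:
carry_out(motion=[[0,0,0,0,0,-40,1],[0,0,0,0,0,-90,1],[0,0,0,0,0,-110,1],[0,0,0,0,0,-110,1],[0,0,0,0,0,-110,1]])

```text
clock: 30.35
position: [512.3, 45.5, 265.3]
ee_rot: [0.02, 1.0, -0.0, -0.001]
contact_force: [0.1, -0.3, -0.5]
gripper_width: 85.5
grasp_force: 0.0
```

```bash
python3 - <<'E'
from h import *
plan(513,46,265,-175)
im=get_image("wrist"); c=im["color"]; cv2.imwrite("pics/w8.png",c)
h=cv2.cvtColor(c,cv2.COLOR_BGR2HSV)
red=((h[...,0]<8)|(h[...,0]>172))&(h[...,1]>120)&(h[...,2]>60); red[:,:260]=0; red[:,390:]=0; red[290:]=0
n,l,st,ce=cv2.connectedComponentsWithStats(red.astype(np.uint8)); k=1+st[1:,4].argmax(); print(st[k],ce[k])
ys,xs=np.nonzero(l==k); y0,y1=ys.min(),ys.max()
rows=[r for r in range(y0+4,y1-3) if r<y0+18 or r>y1-14]
mid=[(xs[ys==r].mean(),r) for r in rows]; P=ray(im,mid,164)[:,:2].astype(np.float32)
v=cv2.fitLine(P,cv2.DIST_HUBER,0,.01,.01).ravel(); print("wing",np.degrees(np.arctan(v[1]/v[0])))
# bar vs jig edges
g=cv2.GaussianBlur(c,(3,3),0).astype(np.float32).mean(2)
a=np.radians(6.65); x=np.array([np.cos(a),np.sin(a),0]);y=np.array([-x[1],x[0],0]); o=np.array([515,46.5,0])
t=np.arange(-40,60,.5)
for yy in(-115,-105,-90,-75,-60,60,75,90,105):
    q=proj(im,np.array([o+x*s+y*yy+[0,0,36] for s in t])).astype(np.float32); w=cv2.remap(g,q[:,:1].copy(),q[:,1:].copy(),1).ravel()
    print(yy,"white span",t[np.flatnonzero((w[:-1]<170)!=(w[1:]<170))])
E
```

```text
turn [-0.    -0.003 -0.128] shift [-0.7  0.6  0.3] | t 30.35 F [ 0.1 -0.3 -0.5] w 85.5 q6 -2.02
[ 299  165   37   79 1517] [316.83981543 202.83915623]
wing 3.8644657
-115 white span [-20.  40.]
-105 white span [-20.  40.]
-90 white span [-20.  40.]
-75 white span [-20.5  -1.    1.    4.    6.5  39.5]
-60 white span [-20.5  -5.5  14.5  39.5]
60 white span [-21.5   1.5]
75 white span [-22.5  -8. ]
90 white span [-2.]
105 white span [-7.5 36.5]
```

The wing is back at 3.9° (it started at 4.8°), so it is as tight as before. One numeric check of the gap on the left part of the fence follows.

```bash
python3 - <<'E'
from h import *
im=get_image("wrist"); c=im["color"]
a=np.radians(6.65); x=np.array([np.cos(a),np.sin(a),0]);y=np.array([-x[1],x[0],0]); o=np.array([515,46.5,0]); t=np.arange(30,50,1.)
for yy in(-36,-28,25,29,33,37):
    q=proj(im,np.array([o+x*s+y*yy+[0,0,36] for s in t])).astype(np.float32); w=cv2.remap(c,q[:,:1].copy(),q[:,1:].copy(),1)[:,0].astype(int)
    print(yy,q[0].round(),w.mean(1).astype(int),"B-R",(w[:,0]-w[:,2]))
J=ray(im,[(0,0)],20)
h=cv2.cvtColor(c,cv2.COLOR_BGR2HSV); blue=(abs(h[...,0].astype(int)-110)<15)&(h[...,1]>120)&(h[...,2]>60)
p=[(k,np.flatnonzero(blue[:,k])[0]) for k in range(270,370,4) if blue[:,k].any()]; P=ray(im,p,20)[:,:2]@X; print("jig front x",P.round(1)[::4]-515*X[0]-46.5*X[1])
E
```

```text
-36 [288. 202.] [191 211 226 237 241 241 241 240 235 213 177 160 181 213 228 227 222 212
 202 196] B-R [-10 -10  -9  -7  -6  -7  -7  -7  -8  -9 -10 -10 -13 -12  -9  -9 -11 -11
 -11 -11]
-28 [295. 201.] [129 132 137 145 162 193 225 234 228 201 166 153 180 213 222 211 184 158
 140 134] B-R [ -1  -2  -3  -7  -9 -12  -9  -7 -10 -12 -13 -12 -12 -14 -10 -11 -10  -8
  -6  -6]
25 [345. 193.] [142 142 141 143 143 143 142 140 133 119 108 111 119 125 127 126 123 118
 115 114] B-R [-9 -8 -7 -8 -7 -8 -8 -8 -8 -7 -6 -8 -8 -7 -8 -8 -7 -7 -8 -6]
29 [349. 192.] [143 143 143 141 143 141 142 140 133 122 112 110 116 122 118 101  79  61
  49  41] B-R [-8 -8 -9 -9 -8 -8 -9 -9 -8 -7 -6 -7 -7 -8 -8 -5 -3 -1 -1  1]
33 [352. 192.] [142 142 143 142 141 142 141 139 132 117 108 110 117 124 126 120 109  94
  83  77] B-R [-8 -7 -8 -8 -7 -8 -8 -8 -9 -8 -6 -6 -7 -6 -7 -7 -6 -4 -5 -3]
37 [356. 191.] [143 143 142 141 143 143 141 137 128 115 108 109 117 126 128 129 126 124
 126 127] B-R [-9 -8 -9 -7 -9 -8 -8 -7 -6 -6 -5 -7 -7 -8 -8 -8 -8 -7 -8 -8]
jig front x [-65.7342 -65.1342 -65.5342 -65.8342 -65.2342 -65.5342 -40.4342]
```

The seam is narrow, shows no blue, and sits at the same place (about 40.5 mm) on both sides of the fence, so the bar is flush and square. Handing in.

```bash
python3 -c "
from bench import *
print(job_done())"
```

```text
the job is handed in; nothing more can be done
None
```

The job is handed in, result not reported back: the bar lies square and flush along the fence by the camera measurements, the knob is screwed back to about where it started (1° tighter), and the arm has let go and is clear.

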